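# Load the drying box and set its air valve

### The arm

A 6-joint arm with a two-finger parallel gripper is mounted at the origin on the work surface. World frame = base frame: x ahead of the robot, y to its left, z up, the work surface at z = 0. Lengths are in m, angles in rad, forces in N, time in s.
With the tool pointing down it reaches from about 0.3 to 0.95 m from the base axis. Payload 3.1 kg.
Tool frame: the origin (TCP) lies at the very end of the fingers, on their centre line; the grasp point (between the pads) lies 19 mm behind it (env.grip_point_offset is the distance from the TCP to the grasp point, in m); z points along the fingers, y is the line along which they close (so a half turn about z gives the same grasp; the last joint's range is limited). The gripper opens to 85 mm and grips with 20 to 120 N. Pads are 22 mm wide; open, the fingers measure 114 mm over their backs; the gripper's body (76 mm by 85 mm) begins 54 mm behind the grasp point. The pads swing forward as they close: fully open they stand 13 mm farther back than shut.
Start: joints at [1.123, 0.308, 1.634, -0, 1.2, -0.07], TCP at [0.231, 0.581, 0.231] pointing down, gripper open.
Joint ranges: [-3.06, 3.06], [-0.79, 1.96], [0.05, 2.63], [-1.19, 4.34], [0.05, 2.64], [-2.94, 2.94]. Speed limits (rad/s): [2.79, 2.79, 3.14, 3.14, 3.14, 3.14].

### API

Orientations are given as a unit quaternion [x, y, z, w].
In Python, from workcell import env gives the robot as it stands.
- The arm moves only by the shell command python3 -m pendant 'ROWS'. ROWS is JSON, a list of rows, each an object of numbers: "tx", "ty", "tz": the shift along the tool's x, y, z in m; "ax", "ay", "az": the turn, a rotation vector about the tool's x, y, z in rad; "jaw": the finger opening in m, from 0 to 0.0854. In form: [{"tx": .., "ty": .., "tz": .., "ax": .., "ay": .., "az": .., "jaw": ..}, ...]. A call has 1 to 20 rows; each row is the pose to reach, as a shift and turn from the pose commanded when the call began, along the tool's axes at that moment; what a row does not reach only later rows make up. A row lasts 1/10 s, in which the tool goes at most 50 mm and 8.59 degrees, less where a joint would pass 70% of its speed; a pose out of reach is approached as far as the arm can. A call with a gripper value outside its range is refused whole. The fingers move at their own pace and stop on an object; the grip force is fixed at half the most. Time passes only in rows, so rows that repeat a pose let the fingers close. It gives the time, the measured TCP pose, the force, the opening and the grip force at its end, in the units of the state.
- env.state(): the state, without advancing time (a new reading comes with each control period).
- env.read_camera(name): name is "scene" or "side" or "wrist"; returns a dict with "frame" (400x640x3 uint8, red, green, blue), "depth" (400x640 float32, m along the optical axis (not along the pixel's ray), 0 where there is no reading), "fx", "fy", "cx", "cy" (pixels), "eye" and "orientation" of the camera in the world. Camera axes: x right, y up, looking along -z (the intrinsics and any distortion apply to the point x, -y, -z); pixel columns grow to the right and rows downward; lengths in m; the calibration is good to about 2 mm. A picture is of the moment at which its call begins.
- env.job_done(): hands the job in; it is judged then, once.
Trained networks look in the newest picture that a camera, given by its name, has taken for a name from the list of things; names that differ only in an ending like _2 or _b are one class to them, and where a whole thing is asked for, a point or a joint stands for the part that bears it (a point fixed in the world has none). Each returns a list of dicts, best first, with "p" (0 to 1); they miss things now and then, are a little off and sometimes report something else, mostly with a low value. They report only what shows in the picture. A call takes as long as a camera call. They do not tell look-alikes from the thing itself.
- env.recognise(camera, label): "pixel" ([column, row] in pixels, amid what is visible of it).
- env.masks_of(camera, label): "region" (400x640 bool, what is visible of it) and "pixel" ([column, row] in pixels, amid what is visible of it).
- env.landmark_of(camera, label): "pixel" ([column, row] in pixels: a listed point, or the origin of a listed thing).
The state is a dict: "t": time; "q": joint angles; "dq": joint speeds; "effort": joint torques, N m; "eef_pos": TCP position; "orientation": TCP orientation; "contact_force": force on the tool from outside, world axes, zero at the start; "wrist_torque": the same for the moment, N m; "finger_gap": finger opening in m; "grasp_force": force on a finger pad.
Only numpy, scipy, OpenCV 4.12 (cv2) and the standard library are available. Lean on these libraries where they do the work, as an engineer would, in place of code of your own. Each camera call takes 0.05 s, during which the arm holds its last target. There are 200 camera calls.

### The job

Set the twig stand (the one with the upright log round on it) down gently, upright, in the open drawer of the drying box, let go of it and push the drawer fully shut. Then set the air: turn the valve wheel by its crank handle clockwise (seen from above) until it is closed hard against its stop, back it off counter-clockwise exactly two full turns, and finish there while still holding the crank handle in the closed gripper. Leave everything else on the bench where it is.

Things in the scene. Friction and masses are not known exactly. Their poses are not given: they have to be found in the camera images.
- stand: the piece to dry: three bark-brown twigs (each 14 mm thick, 80 mm long along x, side by side 42 mm wide along y) with an upright log round 36 mm in diameter and 32 mm tall on their middle, its top 46 mm above the underside. About 0.12 kg. Origin: centre of the underside; z up. Starts on the robot's side of the valve; the log round can be gripped from any side.
- dryer: the drying box, fixed: grey metal, 220 mm deep, 200 mm wide, 100 mm high, one aluminium-fronted drawer (headroom inside 66 mm). Origin: on the bench under the middle of its front plane; x points into the box (away from the robot), y left, z up. Its place and yaw vary; it may be to the robot's left or right, the valve on the other side.
- box_drawer0 (a joint): how far the drawer is pulled out of the box along the dryer's -x (m): 0 is fully shut, 0.149 is the end of travel; starts between 0.115 and 0.145. It slides with 1 N of friction, slight damping, and stays where it is left.
- drawer_in (a point): middle of the drawer's inner floor, 22 mm above the bench; axes as the dryer's. Floor 175 mm (x) by 146 mm (y); 6 mm walls reach 78 mm, the 15 mm front panel 89 mm above the bench (its face 109 mm from here along -x). With the drawer open this point is still inside the box: only the strip between the front wall (inner face at x = -88 mm) and the box is open above, as long as the drawer is open less 6 mm.
- box_drawer0_handle (a point): middle of the drawer's bar handle, a dark steel bar about 10 mm thick and 100 mm long along the dryer's y, 35 mm in front of the drawer's face and 62 mm above the bench. The drawer can be shut by pushing on this bar along the dryer's +x.
- valve: the air valve, fixed: brass body on a round 72 mm flange, about 94 mm high, its stem upright, with an outlet pipe 24 mm thick that runs 70 mm to the far side and down into the bench. Origin: on the bench under the stem; z up, x towards the outlet pipe.
- valve_wheel (a joint): angle of the wheel (rad), counting whole turns: 0 is closed against a hard stop, grows counter-clockwise seen from above (opening), end of travel 20.4. Starts 0.4 to 1 turn open; two turns open is 12.57. At 0 the crank handle lies along the valve's +x from the stem. Turning takes about 3 N at the handle; the wheel stays where it is left and at its height.
- wheel_centre (a point): point on the wheel's axis at the top of the rim, 102 mm above the bench. The wheel is dark steel with three spokes and a round rim 12 mm thick, 45 mm in radius to the middle of the rim.
- crank: the crank handle: a black upright round grip 20 mm in diameter and 45 mm tall that stands on the wheel's rim 45 mm from the axis and spins freely about its own upright axis, so a gripper holding it need not turn. Origin: centre of its underside, 104 mm above the bench; it reaches 149 mm.
- raft: bystander: a plain raft of five twigs without a log round, 80 x 70 x 14 mm, beyond the valve. Origin under its centre.
- slice: bystander: a flat wood slice 60 mm across, 12 mm thick, beside the valve. Origin under its centre.
- offcut: bystander: a pale wood offcut 70 x 40 x 25 mm, beside the valve. Origin under its centre.
- glue: bystander: a white bottle 54 mm across and 140 mm tall at the right. Origin under its centre.
- tape: bystander: a cardboard ring 70 mm across and 25 mm tall on top of the drying box. Origin under its centre.
- battery: bystander: a black and grey tool battery 110 x 70 x 60 mm, at the left. Origin under its centre.
- screwdriver: bystander: a black-handled screwdriver 200 mm long, at the right. Origin at its middle.
There are look-alikes about, which are no part of the job. Leave any pink or turquoise look-alike of the stand alone.

How it is judged:
By the outcome, as a careful person would: the job done as asked, in the order asked, and still so for the second after the job is handed in, while the arm keeps its last pose, push and grip.
It also fails if it takes over 72 s, if anything falls off the work surface, if the arm or the gripper's body presses on something with over 40 N, if the wrist force passes 120 N, or if a joint passes its speed limit or range.

## Working session

There is one attempt and no reset: what is moved stays moved. The work goes in short steps, Python scripts to look and compute and a shell command to move; the robot and the scene stay as the last step left them, time stands still between calls to the robot, and variables do not carry over. Pictures are saved under pics/ and viewed, at most 10 in all, crops included, and the job is handed in when it is done.

```bash
mkdir -p pics
cat > h.py <<'E'
from workcell import env
import numpy as np, cv2
from scipy.spatial.transform import Rotation as R
def cam(n): return env.read_camera(n)
def proj(c,u,v,d=None,z=None):
    """pixel -> world by depth d or on plane z"""
    r=np.array([(u-c['cx'])/c['fx'],-(v-c['cy'])/c['fy'],-1.])
    w=R.from_quat(c['orientation']).apply(r); e=np.array(c['eye'])
    return e+w*(d if z is None else (z-e[2])/w[2])
def cloud(c,mask):
    v,u=np.nonzero(mask&(c['depth']>0)); d=c['depth'][v,u]
    r=np.stack([(u-c['cx'])/c['fx'],-(v-c['cy'])/c['fy'],-np.ones(len(u))],1)*d[:,None]
    return R.from_quat(c['orientation']).apply(r)+c['eye']
def tool(dw):
    """world shift -> tool axes now"""
    return R.from_quat(env.state()['orientation']).inv().apply(dw)
E
python3 - <<'E'
from h import *
for n in ['scene','side']:
    c=cam(n); cv2.imwrite(f'pics/{n}0.png',c['frame'][:,:,::-1])
    print(n,c['eye'],c['orientation'],c['fx'],[k for k in c])
    for l in ['stand','dryer','drawer_in','box_drawer0_handle','valve','wheel_centre','crank','raft','slice','offcut','glue','battery']:
        print(l,[(round(x['p'],2),np.round(x['pixel']).astype(int).tolist()) for x in env.landmark_of(n,l)][:4])
s=env.state();print(s['t'],s['eef_pos'],s['orientation'])
E
```

```text
scene [1.19170568 0.37022687 1.27906723] [0.13636873 0.23747069 0.82833738 0.48874168] 493.5555239985209 ['frame', 'depth', 'fx', 'fy', 'cx', 'cy', 'eye', 'orientation']
stand [(0.86, [316, 152]), (0.8, [277, 165]), (0.69, [235, 160]), (0.4, [373, 234])]
dryer [(0.75, [370, 247]), (0.36, [373, 236])]
drawer_in [(0.83, [372, 234]), (0.45, [179, 177])]
box_drawer0_handle []
valve [(0.73, [261, 198]), (0.64, [369, 244])]
wheel_centre []
crank [(0.44, [244, 188])]
raft [(0.56, [254, 241])]
slice [(0.88, [230, 200])]
offcut [(0.89, [292, 210]), (0.43, [262, 199])]
glue [(0.91, [176, 178])]
battery [(0.64, [481, 246])]
side [ 0.0112416  -1.14128702  1.22785062] [ 0.3952538  -0.0903706  -0.21433069  0.88863375] 514.6331237887036 ['frame', 'depth', 'fx', 'fy', 'cx', 'cy', 'eye', 'orientation']
stand [(0.89, [308, 266]), (0.63, [265, 264]), (0.56, [340, 288]), (0.45, [368, 219])]
dryer [(0.78, [290, 181])]
drawer_in [(0.92, [286, 179])]
box_drawer0_handle [(0.83, [250, 186])]
valve [(0.72, [344, 246])]
wheel_centre [(0.7, [250, 190]), (0.67, [343, 226])]
crank [(0.39, [359, 222])]
raft [(0.69, [369, 220])]
slice [(0.65, [372, 261]), (0.34, [284, 181])]
offcut [(0.67, [352, 338]), (0.62, [321, 231])]
glue [(0.61, [406, 298])]
battery [(0.93, [222, 150])]
1.3 [0.23055621 0.58092465 0.23127936] [ 1.87764677e-01  9.82214043e-01 -4.75460435e-06 -2.47143631e-06]
```

Run:
```python
import cv2,numpy as np
a=cv2.imread('pics/scene0.png')[110:310,140:540];b=cv2.imread('pics/side0.png')[100:350,180:480]
cv2.imwrite('pics/a.png',cv2.resize(a,None,fx=2,fy=2,interpolation=2));cv2.imwrite('pics/b.png',cv2.resize(b,None,fx=2.4,fy=2.4,interpolation=2))
```

```text
(no output)
```

View pics/a.png

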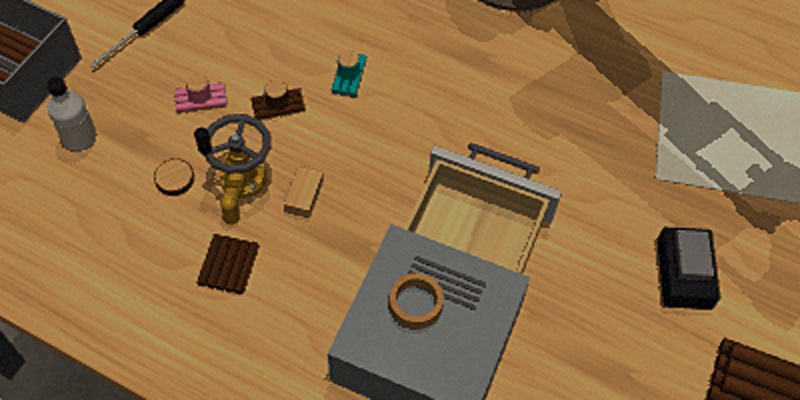

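View pics/b.png

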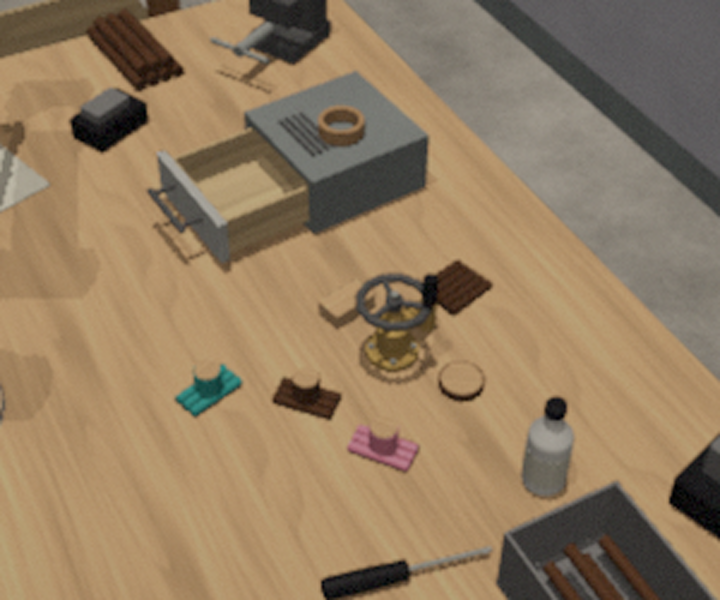

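Candidates for the stand: scene (279,160) brown, (240,158) pink, (315,148) turquoise; side (308,263) brown, (340,287) pink, (266,262) turquoise. The bark-brown one fits the description. Drawer is open at scene (385,205), the crank is at scene (241,180) and side (359,221).

Run:
```python
from h import *
for n,st,cr in [('scene',(279,162),(241,180)),('side',(308,265),(359,221))]:
    c=cam(n)
    def pick(l,px=None):
        m=env.masks_of(n,l)
        if not m: return None
        return min(m,key=lambda x:np.hypot(*(np.array(x['pixel'])-px))) if px else m[0]
    m=pick('stand',st); P=cloud(c,m['region']); print(n,'stand',m['pixel'],len(P),P.min(0).round(3),P.max(0).round(3))
    T=P[P[:,2]>.041]; print(' top',len(T),T[:,:2].mean(0).round(4),((T[:,:2].max(0)+T[:,:2].min(0))/2).round(4),T[:,2].max())
    L=P[(P[:,2]>.006)&(P[:,2]<.02)]; print(' low',cv2.minAreaRect(L[:,:2].astype(np.float32)))
    full=cloud(c,np.ones((400,640),bool))
    m=pick('dryer'); P=cloud(c,m['region'])
    T=P[(abs(P[:,2]-.1)<.004)]; print(' dryer top',len(T),cv2.minAreaRect(T[:,:2].astype(np.float32)))
    m=pick('crank',cr)
    if m: P=cloud(c,m['region']); T=P[P[:,2]>.112];T2=P[P[:,2]>.144];print(' crank',m['pixel'],len(T),T.mean(0).round(4),T.max(0),T.min(0),'top',len(T2),T2.mean(0))
    m=pick('valve',(261,198) if n=='scene' else (344,246)); P=cloud(c,m['region']); T=P[(abs(P[:,2]-.1)<.012)]
    print(' wheel',len(T),T.min(0).round(3),T.max(0).round(3),cv2.minEnclosingCircle(T[:,:2].astype(np.float32)))
    # drawer front/handle
    m=pick('box_drawer0'); 
    if m:
        P=cloud(c,m['region']);T=P[(P[:,2]>.082)&(P[:,2]<.095)];print(' drawer front top',len(T),cv2.minAreaRect(T[:,:2].astype(np.float32)))
    np.save(f'pics/{n}.npy',full)
    for l,z in [('box_drawer0_handle',.062),('wheel_centre',.102),('crank',.104)]:
        print(' ',l,[(round(x['p'],2),proj(c,*x['pixel'],z=z).round(3).tolist()) for x in env.landmark_of(n,l)])
```

```text
scene stand [279.3, 160.6] 399 [ 0.405 -0.243 -0.007] [ 0.493 -0.159  0.054]
 top 89 [ 0.456  -0.2021] [ 0.4548 -0.2033] 0.05442842027864381
 low ((0.4555833637714386, -0.20200985670089722), (0.042771995067596436, 0.08026474714279175), 42.17045974731445)
 dryer top 4779 ((0.6991117000579834, 0.1884022206068039), (0.20839707553386688, 0.2001502811908722), 5.021903038024902)
 crank [241.8, 183.8] 72 [ 0.632  -0.2037  0.1372] [ 0.63946488 -0.1975376   0.15158658] [ 0.62075818 -0.21630379  0.11203104] top 31 [ 0.63010672 -0.20554259  0.14792275]
 wheel 467 [ 0.544 -0.226  0.09 ] [ 0.646 -0.128  0.111] ((0.5945484042167664, -0.17925576865673065), 0.05266251787543297)
 drawer front top 355 ((0.5197637677192688, 0.1712363362312317), (0.15059544146060944, 0.1927720606327057), 3.8281426429748535)
  box_drawer0_handle [(0.8, [0.419, 0.174, 0.062]), (0.6, [0.68, 0.153, 0.062])]
  wheel_centre [(0.82, [0.601, -0.17, 0.102]), (0.47, [0.631, 0.199, 0.102])]
  crank [(0.66, [0.63, -0.211, 0.104])]
side stand [309.1, 263.5] 330 [ 0.418 -0.248 -0.004] [ 0.489 -0.167  0.051]
 top 74 [ 0.4501 -0.2077] 
[... 202 characters left out ...]
25177), (0.20971563458442688, 0.20594537258148193), 5.2184224128723145)
 crank [363.0, 221.5] 68 [ 0.6238 -0.2138  0.134 ] [ 0.63518329 -0.20222088  0.15230016] [ 0.61665354 -0.2212417   0.1120152 ] top 17 [ 0.6236957  -0.21121816  0.1478236 ]
 wheel 352 [ 0.545 -0.231  0.089] [ 0.64  -0.133  0.111] ((0.5926979780197144, -0.183903768658638), 0.051380742341279984)
 drawer front top 170 ((0.46162888407707214, 0.18162338435649872), (0.20578815042972565, 0.10135200619697571), 64.36927032470703)
  box_drawer0_handle [(0.83, [0.408, 0.15, 0.062]), (0.62, [0.607, -0.145, 0.062])]
  wheel_centre [(0.82, [0.586, -0.174, 0.102]), (0.19, [0.523, -0.181, 0.102])]
  crank [(0.39, [0.623, -0.215, 0.104])]
```

Run:
```python
import cv2
a=cv2.imread('pics/scene0.png')[130:215,220:330]
cv2.imwrite('pics/c.png',cv2.resize(a,None,fx=6,fy=6,interpolation=2))
```

```text
(no output)
```

View pics/c.png

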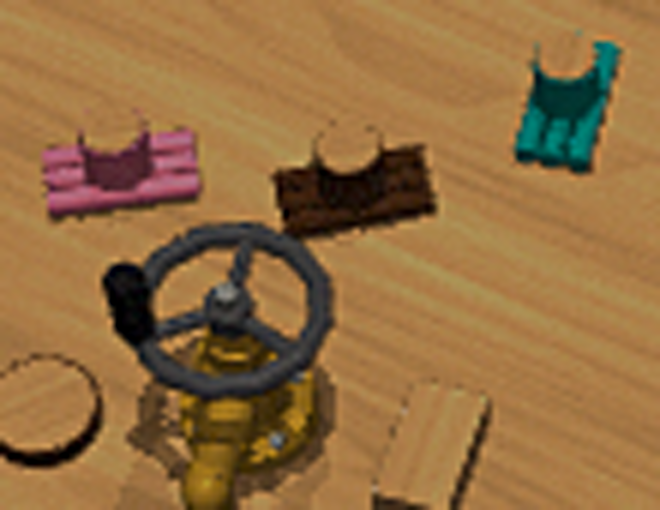

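The crop confirms it: the brown stand at crop (350,165), i.e. scene (278,158), has a brown raft and pale log top; the neighbours are pink and turquoise.

Run:
```python
from h import *
for n in ['scene','side']:
    P=np.load(f'pics/{n}.npy')
    for yaw in [5.]:
        a=np.radians(yaw);ex=np.array([np.cos(a),np.sin(a)]);ey=np.array([-ex[1],ex[0]])
        x=P[:,:2]@ex;y=P[:,:2]@ey;z=P[:,2]
        T=(abs(z-.1)<.006)&(x>.5)&(x<.95)&(y>-.05)&(y<.35)
        print(n,'top x pct',np.percentile(x[T],[.5,2,50,98,99.5]).round(4),'y',np.percentile(y[T],[.5,2,50,98,99.5]).round(4))
        # box front edge per y strip
        ed=[(yy,np.percentile(x[T&(abs(y-yy)<.008)&(x>.56)],1)) for yy in np.arange(.06,.2,.02)]
        print(' front edge slope deg',np.degrees(np.polyfit(*np.array(ed).T,1)[0]).round(2),np.mean([e[1] for e in ed]).round(4))
        ed=[(xx,np.percentile(y[T&(abs(x-xx)<.008)],1)) for xx in np.arange(.64,.8,.02)]
        print(' right edge slope deg',np.degrees(np.polyfit(*np.array(ed).T,1)[0]).round(2),np.mean([e[1] for e in ed]).round(4))
        F=(abs(z-.086)<.007)&(x>.40)&(x<.5)&(y>-.0)&(y<.28)
        print(' front panel x',np.percentile(x[F],[1,10,50,90,99]).round(4),'y',np.percentile(y[F],[1,50,99]).round(4), np.degrees(np.polyfit(y[F],x[F],1)[0]))
        H=(abs(z-.062)<.012)&(x>.33)&(x<.445)&(y>.03)&(y<.28)
        print(' handle x',np.percentile(x[H],[1,50,99]).round(4),'y',np.percentile(y[H],[1,50,99]).round(4))
    c=cam(n)
    for m in env.masks_of(n,'stand')[:4]:
        Q=cloud(c,m['region']);L=Q[(Q[:,2]>.005)&(Q[:,2]<.06)]
        print(' cand',m['pixel'],len(L), cv2.minAreaRect(L[:,:2].astype(np.float32)) if len(L)>5 else '')
```

```text
scene top x pct [0.6111 0.6147 0.7225 0.8135 0.8156] y [0.0275 0.0307 0.1359 0.2233 0.226 ]
 front edge slope deg -0.26 0.6128
 right edge slope deg 0.09 0.029
 front panel x [0.4581 0.4613 0.4699 0.4763 0.4851] y [0.0333 0.129  0.2213] 0.1907594945743959
 handle x [0.4188 0.4261 0.4438] y [0.0732 0.1277 0.1795]
 cand [236.5, 157.6] 322 ((0.5039039254188538, -0.31598079204559326), (0.044269759207963943, 0.07722443342208862), 36.90835952758789)
 cand [275.5, 160.5] 339 ((0.4567076861858368, -0.2005198448896408), (0.04335665702819824, 0.08107725530862808), 38.92695999145508)
 cand [315.5, 145.7] 269 ((0.3488028049468994, -0.13277828693389893), (0.08159837126731873, 0.04179278761148453), 16.825532913208008)
 cand [295.5, 204.9] 331 ((0.5781874656677246, -0.08057019114494324), (0.07278604805469513, 0.040090806782245636), 12.874728202819824)
side top x pct [0.6072 0.6093 0.7025 0.8099 0.8145] y [0.0243 0.026  0.1184 0.2229 0.2264]
 front edge slope deg -0.22 0.6081
 right edge slope deg 0.81 0.0253
 front panel x [0.454  0.4563 0.4625 0.4703 0.4844] y [0.0291 0.1167 0.2196] 0.6995612492092114
 handle x [0.4147 0.4222 0.4447] y [0.0686 0.118  0.1731]
 cand [308.0, 263.1] 355 ((0.45235833525657654, -0.2053820639848709), (0.046005070209503174, 0.08146774768829346), 43.16172790527344)
 cand [340.1, 286.0] 357 ((0.5003176927566528, -0.3211101293563843), (0.04175962135195732, 0.07986509054899216), 39.27854537963867)
 cand [266.7, 258.7] 332 ((0.3421671390533447, -0.12401536852121353), (0.08005526661872864, 0.06911692023277283), 19.079561233520508)
```

```bash
python3 -m pendant '[{"tx":-0.497,"ty":-0.646,"tz":0.04,"az":0.477,"jaw":0.075},{"tx":-0.497,"ty":-0.646,"tz":0.04,"az":0.477,"jaw":0.075},{"tx":-0.497,"ty":-0.646,"tz":0.04,"az":0.477,"jaw":0.075},{"tx":-0.497,"ty":-0.646,"tz":0.04,"az":0.477,"jaw":0.075},{"tx":-0.497,"ty":-0.646,"tz":0.04,"az":0.477,"jaw":0.075},{"tx":-0.497,"ty":-0.646,"tz":0.04,"az":0.477,"jaw":0.075},{"tx":-0.497,"ty":-0.646,"tz":0.04,"az":0.477,"jaw":0.075},{"tx":-0.497,"ty":-0.646,"tz":0.04,"az":0.477,"jaw":0.075},{"tx":-0.497,"ty":-0.646,"tz":0.04,"az":0.477,"jaw":0.075},{"tx":-0.497,"ty":-0.646,"tz":0.04,"az":0.477,"jaw":0.075},{"tx":-0.497,"ty":-0.646,"tz":0.04,"az":0.477,"jaw":0.075},{"tx":-0.497,"ty":-0.646,"tz":0.04,"az":0.477,"jaw":0.075},{"tx":-0.497,"ty":-0.646,"tz":0.04,"az":0.477,"jaw":0.075},{"tx":-0.497,"ty":-0.646,"tz":0.04,"az":0.477,"jaw":0.075},{"tx":-0.497,"ty":-0.646,"tz":0.04,"az":0.477,"jaw":0.075},{"tx":-0.497,"ty":-0.646,"tz":0.04,"az":0.477,"jaw":0.075},{"tx":-0.497,"ty":-0.646,"tz":0.04,"az":0.477,"jaw":0.075},{"tx":-0.497,"ty":-0.646,"tz":0.04,"az":0.477,"jaw":0.075},{"tx":-0.497,"ty":-0.646,"tz":0.04,"az":0.477,"jaw":0.075},{"tx":-0.497,"ty":-0.646,"tz":0.04,"az":0.477,"jaw":0.075}]'
cat > w.py <<'E'
from h import *
c=cam('wrist'); s=env.state()
print(s['t'],s['eef_pos'].round(4) if hasattr(s['eef_pos'],'round') else s['eef_pos'],R.from_quat(s['orientation']).as_matrix()[:2,1],s['q'])
for m in env.masks_of('wrist','stand')[:3]:
    P=cloud(c,m['region']);T=P[(P[:,2]>.038)&(P[:,2]<.055)];L=P[(P[:,2]>.004)&(P[:,2]<.022)]
    print(m['p'],m['pixel'],len(P))
    if len(T)>20: print(' top',T.mean(0).round(4),((T.max(0)+T.min(0))/2).round(4),cv2.minEnclosingCircle(T[:,:2].astype(np.float32)))
    if len(L)>20: print(' low',cv2.minAreaRect(L[:,:2].astype(np.float32)))
E
python3 w.py
```

```text
2.45 [0.2306 0.5809 0.2313] [0.36887788 0.92947787] [ 1.12327020e+00  3.08093078e-01  1.63381432e+00  1.39850053e-05
  1.19969427e+00 -6.97297241e-02]validation failed for argument at $[0]...
```

```bash
python3 -m pendant '[{"tx":-0.025,"ty":-0.032,"tz":0.0,"ax":0,"ay":0,"az":0.02,"jaw":0.075}]'; python3 -c "
from h import *;s=env.state();print(s['t'],s['eef_pos'])"
```

```text
t: 2.6
eef_pos: [0.2415, 0.545, 0.2314]
orientation: [0.196, 0.981, 0.002, -0.0]
contact_force: [0.2, 0.1, 1.1]
finger_gap: 0.0754
grasp_force: 0.0
2.6 [0.24152904 0.54504021 0.23144228]
```

```bash
python3 -m pendant '[{"tx":-0.484,"ty":-0.605,"tz":0.04,"ax":0,"ay":0,"az":0.457,"jaw":0.075},{"tx":-0.484,"ty":-0.605,"tz":0.04,"ax":0,"ay":0,"az":0.457,"jaw":0.075},{"tx":-0.484,"ty":-0.605,"tz":0.04,"ax":0,"ay":0,"az":0.457,"jaw":0.075},{"tx":-0.484,"ty":-0.605,"tz":0.04,"ax":0,"ay":0,"az":0.457,"jaw":0.075},{"tx":-0.484,"ty":-0.605,"tz":0.04,"ax":0,"ay":0,"az":0.457,"jaw":0.075},{"tx":-0.484,"ty":-0.605,"tz":0.04,"ax":0,"ay":0,"az":0.457,"jaw":0.075},{"tx":-0.484,"ty":-0.605,"tz":0.04,"ax":0,"ay":0,"az":0.457,"jaw":0.075},{"tx":-0.484,"ty":-0.605,"tz":0.04,"ax":0,"ay":0,"az":0.457,"jaw":0.075},{"tx":-0.484,"ty":-0.605,"tz":0.04,"ax":0,"ay":0,"az":0.457,"jaw":0.075},{"tx":-0.484,"ty":-0.605,"tz":0.04,"ax":0,"ay":0,"az":0.457,"jaw":0.075},{"tx":-0.484,"ty":-0.605,"tz":0.04,"ax":0,"ay":0,"az":0.457,"jaw":0.075},{"tx":-0.484,"ty":-0.605,"tz":0.04,"ax":0,"ay":0,"az":0.457,"jaw":0.075},{"tx":-0.484,"ty":-0.605,"tz":0.04,"ax":0,"ay":0,"az":0.457,"jaw":0.075},{"tx":-0.484,"ty":-0.605,"tz":0.04,"ax":0,"ay":0,"az":0.457,"jaw":0.075},{"tx":-0.484,"ty":-0.605,"tz":0.04,"ax":0,"ay":0,"az":0.457,"jaw":0.075},{"tx":-0.484,"ty":-0.605,"tz":0.04,"ax":0,"ay":0,"az":0.457,"jaw":0.075},{"tx":-0.484,"ty":-0.605,"tz":0.04,"ax":0,"ay":0,"az":0.457,"jaw":0.075},{"tx":-0.484,"ty":-0.605,"tz":0.04,"ax":0,"ay":0,"az":0.457,"jaw":0.075},{"tx":-0.484,"ty":-0.605,"tz":0.04,"ax":0,"ay":0,"az":0.457,"jaw":0.075},{"tx":-0.484,"ty":-0.605,"tz":0.04,"ax":0,"ay":0,"az":0.457,"jaw":0.075}]'
python3 w.py
```

```text
t: 4.6
eef_pos: [0.4535, -0.202, 0.1913]
orientation: [0.414, 0.91, 0.0, -0.0]
contact_force: [0.9, -0.8, -0.3]
finger_gap: 0.0747
grasp_force: 0.0
4.65 [ 0.4536 -0.202   0.1913] [0.75330414 0.65767231] [-5.06774478e-01  1.05055338e-01  1.96680139e+00  1.94347636e-04
  1.06991487e+00 -1.22459243e+00]
0.76 [290.9, 264.7] 1959
 top [ 0.5009 -0.3166  0.0474] [ 0.5024 -0.3192  0.0441] ((0.5021929144859314, -0.3192223012447357), 0.018279990181326866)
 low ((0.5019927620887756, -0.31901833415031433), (0.04183017835021019, 0.07954730838537216), 39.680660247802734)
0.66 [284.9, 54.1] 3654
 top [ 0.3479 -0.1349  0.048 ] [ 0.3474 -0.1351  0.0447] ((0.34762468934059143, -0.13481780886650085), 0.018116580322384834)
 low ((0.3476928472518921, -0.13486939668655396), (0.07963307946920395, 0.04190276563167572), 16.81844711303711)
0.63 [315.5, 171.9] 2548
 top [ 0.453  -0.2033  0.048 ] [ 0.454  -0.2042  0.0445] ((0.4538592994213104, -0.20445406436920166), 0.018033446744084358)
 low ((0.45361319184303284, -0.2049105018377304), (0.041185539215803146, 0.08043716847896576), 42.17801284790039)
```

```bash
python3 -m pendant '[{"tx":-0.002,"ty":-0.0015,"tz":0.04,"ax":0,"ay":0,"az":0,"jaw":0.075},{"tx":-0.002,"ty":-0.0015,"tz":0.08,"ax":0,"ay":0,"az":0,"jaw":0.075},{"tx":-0.002,"ty":-0.0015,"tz":0.12,"ax":0,"ay":0,"az":0,"jaw":0.075},{"tx":-0.002,"ty":-0.0015,"tz":0.145,"ax":0,"ay":0,"az":0,"jaw":0.075},{"tx":-0.002,"ty":-0.0015,"tz":0.16,"ax":0,"ay":0,"az":0,"jaw":0.075},{"tx":-0.002,"ty":-0.0015,"tz":0.17,"ax":0,"ay":0,"az":0,"jaw":0.07},{"tx":-0.002,"ty":-0.0015,"tz":0.172,"ax":0,"ay":0,"az":0,"jaw":0.06},{"tx":-0.002,"ty":-0.0015,"tz":0.172,"ax":0,"ay":0,"az":0,"jaw":0.05},{"tx":-0.002,"ty":-0.0015,"tz":0.172,"ax":0,"ay":0,"az":0,"jaw":0.042},{"tx":-0.002,"ty":-0.0015,"tz":0.172,"ax":0,"ay":0,"az":0,"jaw":0.03},{"tx":-0.002,"ty":-0.0015,"tz":0.172,"ax":0,"ay":0,"az":0,"jaw":0.03},{"tx":-0.002,"ty":-0.0015,"tz":0.172,"ax":0,"ay":0,"az":0,"jaw":0.03},{"tx":-0.002,"ty":-0.0015,"tz":0.172,"ax":0,"ay":0,"az":0,"jaw":0.03}]'
```

```text
t: 6.0
eef_pos: [0.4552, -0.2064, 0.0207]
orientation: [0.415, 0.91, -0.0, 0.001]
contact_force: [-0.9, -0.0, 6.7]
finger_gap: 0.0341
grasp_force: 59.6
```

```bash
python3 -m pendant '[{"tx":0,"ty":0,"tz":-0.01,"ax":0,"ay":0,"az":0,"jaw":0.03},{"tx":0,"ty":0,"tz":-0.04,"ax":0,"ay":0,"az":0,"jaw":0.03},{"tx":0,"ty":0,"tz":-0.08,"ax":0,"ay":0,"az":0,"jaw":0.03},{"tx":0,"ty":0,"tz":-0.12,"ax":0,"ay":0,"az":0,"jaw":0.03},{"tx":0.012,"ty":0.015,"tz":-0.145,"ax":0,"ay":0,"az":0,"jaw":0.03},{"tx":0.035,"ty":0.046,"tz":-0.155,"ax":0,"ay":0,"az":0.1,"jaw":0.03},{"tx":0.059,"ty":0.076,"tz":-0.155,"ax":0,"ay":0,"az":0.2,"jaw":0.03},{"tx":0.094,"ty":0.122,"tz":-0.155,"ax":0,"ay":0,"az":0.3,"jaw":0.03},{"tx":0.118,"ty":0.153,"tz":-0.155,"ax":0,"ay":0,"az":0.4,"jaw":0.03},{"tx":0.141,"ty":0.183,"tz":-0.155,"ax":0,"ay":0,"az":0.5,"jaw":0.03},{"tx":0.165,"ty":0.214,"tz":-0.155,"ax":0,"ay":0,"az":0.6,"jaw":0.03},{"tx":0.188,"ty":0.244,"tz":-0.155,"ax":0,"ay":0,"az":0.646,"jaw":0.03},{"tx":0.212,"ty":0.275,"tz":-0.155,"ax":0,"ay":0,"az":0.646,"jaw":0.03},{"tx":0.226,"ty":0.294,"tz":-0.155,"ax":0,"ay":0,"az":0.646,"jaw":0.03},{"tx":0.235,"ty":0.3055,"tz":-0.155,"ax":0,"ay":0,"az":0.646,"jaw":0.03},{"tx":0.235,"ty":0.3055,"tz":-0.155,"ax":0,"ay":0,"az":0.646,"jaw":0.03},{"tx":0.235,"ty":0.3055,"tz":-0.155,"ax":0,"ay":0,"az":0.646,"jaw":0.03}]'
cat > v.py <<'E'
from h import *
import sys
a=[]
for n,(x,y) in [('scene',(320,130)),('side',(180,110))]:
    c=cam(n); f=c['frame'][y:y+170,x:x+170,::-1]; a.append(cv2.resize(f,(390,390),interpolation=2))
c=cam('wrist'); np.savez('pics/w.npz',**c)
cv2.imwrite(sys.argv[1],np.hstack(a)); cv2.imwrite('pics/wr_'+sys.argv[1][5:],c['frame'][:,:,::-1])
print(env.state()['eef_pos'])
# dryer features from wrist cloud, yaw-5.2 frame
P=cloud(c,np.ones((400,640),bool)); t=np.radians(5.2)
x=P[:,0]*np.cos(t)+P[:,1]*np.sin(t); y=-P[:,0]*np.sin(t)+P[:,1]*np.cos(t); z=P[:,2]
T=abs(z-.1)<.004; T&=x>.57
if T.sum()>50:
    print('box front',np.percentile(x[T],[1,5,50]).round(4))
F=(abs(z-.089)<.003)&(x<.55)
if F.sum()>20: print('panel top',F.sum(),np.percentile(x[F],[2,50,98]).round(4),np.percentile(y[F],[2,98]).round(4),np.degrees(np.polyfit(y[F],x[F],1)[0]))
W=(abs(z-.078)<.003)&(x>.49)&(x<.6)
if W.sum()>20: print('walls y',W.sum(),np.percentile(y[W],[2,25,75,98]).round(4))
H=(abs(z-.067)<.004)&(x<.445)
if H.sum()>20: print('handle top',np.percentile(x[H],[5,50,95]).round(4),np.percentile(y[H],[5,95]).round(4))
E
python3 v.py pics/d.png
```

```text
t: 7.7
eef_pos: [0.5298, 0.1712, 0.1741]
orientation: [0.682, 0.732, -0.001, 0.0]
contact_force: [-1.2, -0.5, -0.9]
finger_gap: 0.0345
grasp_force: 59.9
[0.5299346  0.1706396  0.17416473]
box front [0.6105 0.6168 0.693 ]
panel top 4020 [0.459  0.4663 0.4731] [0.0404 0.2176] 0.2647513897147662
walls y 1186 [0.2024 0.2038 0.2067 0.2081]
handle top [0.4199 0.426  0.4403] [0.0782 0.1727]
```

View pics/d.png

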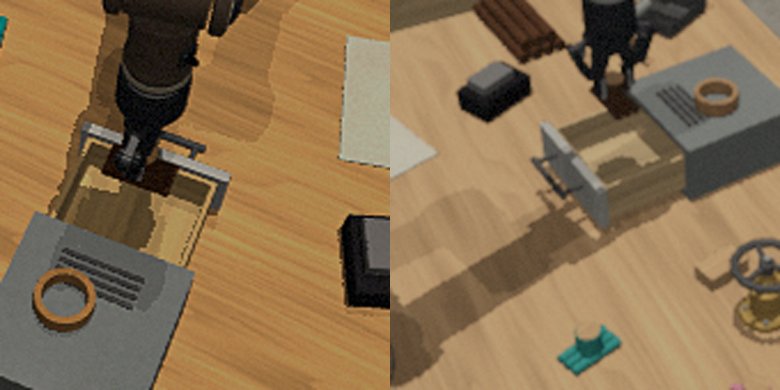

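The stand hangs upright over the open strip, between front panel and box (scene crop (140,170)), clear of all walls; lowering it.

```bash
python3 -m pendant '[{"tx":0.004,"ty":0.001,"tz":0.03,"ax":0,"ay":0,"az":0,"jaw":0.03},{"tx":0.004,"ty":0.001,"tz":0.06,"ax":0,"ay":0,"az":0,"jaw":0.03},{"tx":0.004,"ty":0.001,"tz":0.09,"ax":0,"ay":0,"az":0,"jaw":0.03},{"tx":0.004,"ty":0.001,"tz":0.11,"ax":0,"ay":0,"az":0,"jaw":0.03},{"tx":0.004,"ty":0.001,"tz":0.12,"ax":0,"ay":0,"az":0,"jaw":0.03},{"tx":0.004,"ty":0.001,"tz":0.123,"ax":0,"ay":0,"az":0,"jaw":0.03},{"tx":0.004,"ty":0.001,"tz":0.125,"ax":0,"ay":0,"az":0,"jaw":0.03},{"tx":0.004,"ty":0.001,"tz":0.127,"ax":0,"ay":0,"az":0,"jaw":0.03},{"tx":0.004,"ty":0.001,"tz":0.128,"ax":0,"ay":0,"az":0,"jaw":0.03},{"tx":0.004,"ty":0.001,"tz":0.129,"ax":0,"ay":0,"az":0,"jaw":0.03},{"tx":0.004,"ty":0.001,"tz":0.129,"ax":0,"ay":0,"az":0,"jaw":0.03}]'
```

```text
t: 8.95
eef_pos: [0.5312, 0.1762, 0.0457]
orientation: [0.682, 0.731, 0.0, 0.0]
contact_force: [-0.4, 0.1, -1.1]
finger_gap: 0.0341
grasp_force: 59.9
```

```bash
python3 -m pendant '[{"tx":0,"ty":0,"tz":0.001,"ax":0,"ay":0,"az":0,"jaw":0.03},{"tx":0,"ty":0,"tz":0.002,"ax":0,"ay":0,"az":0,"jaw":0.03},{"tx":0,"ty":0,"tz":0.002,"ax":0,"ay":0,"az":0,"jaw":0.03}]';  python3 -m pendant '[{"tx":0,"ty":0,"tz":0.0005,"ax":0,"ay":0,"az":0,"jaw":0.03},{"tx":0,"ty":0,"tz":0.001,"ax":0,"ay":0,"az":0,"jaw":0.03},{"tx":0,"ty":0,"tz":0.001,"ax":0,"ay":0,"az":0,"jaw":0.03}]'
```

```text
t: 9.25
eef_pos: [0.5308, 0.1761, 0.0431]
orientation: [0.682, 0.731, -0.0, -0.0]
contact_force: [0.2, 0.7, -0.5]
finger_gap: 0.0341
grasp_force: 59.9
t: 9.55
eef_pos: [0.5313, 0.1762, 0.0427]
orientation: [0.682, 0.731, 0.0, 0.0]
contact_force: [-1.0, 0.2, 3.3]
finger_gap: 0.0344
grasp_force: 60.0
```

```bash
python3 -m pendant '[{"tx":0,"ty":0,"tz":0,"ax":0,"ay":0,"az":0,"jaw":0.04},{"tx":0,"ty":0,"tz":0,"ax":0,"ay":0,"az":0,"jaw":0.047},{"tx":0,"ty":0,"tz":0,"ax":0,"ay":0,"az":0,"jaw":0.052},{"tx":0,"ty":0,"tz":0,"ax":0,"ay":0,"az":0,"jaw":0.055},{"tx":0,"ty":0,"tz":0,"ax":0,"ay":0,"az":0,"jaw":0.055},{"tx":0,"ty":0,"tz":-0.02,"ax":0,"ay":0,"az":0,"jaw":0.055},{"tx":0,"ty":0,"tz":-0.05,"ax":0,"ay":0,"az":0,"jaw":0.055},{"tx":0,"ty":0,"tz":-0.09,"ax":0,"ay":0,"az":0,"jaw":0.055},{"tx":0,"ty":0,"tz":-0.13,"ax":0,"ay":0,"az":0,"jaw":0.055},{"tx":0,"ty":-0.02,"tz":-0.15,"ax":0,"ay":0,"az":0,"jaw":0.03},{"tx":-0.004,"ty":-0.06,"tz":-0.15,"ax":0,"ay":0,"az":-0.022,"jaw":0},{"tx":-0.004,"ty":-0.1,"tz":-0.15,"ax":0,"ay":0,"az":-0.022,"jaw":0},{"tx":-0.004,"ty":-0.145,"tz":-0.15,"ax":0,"ay":0,"az":-0.022,"jaw":0},{"tx":-0.004,"ty":-0.175,"tz":-0.15,"ax":0,"ay":0,"az":-0.022,"jaw":0},{"tx":-0.004,"ty":-0.175,"tz":-0.15,"ax":0,"ay":0,"az":-0.022,"jaw":0}]'; python3 v.py pics/e.png
```

```text
t: 11.05
eef_pos: [0.3522, 0.1591, 0.1911]
orientation: [0.673, 0.739, -0.002, -0.001]
contact_force: [0.4, 0.6, -0.1]
finger_gap: 0.0001
grasp_force: 0.0
[0.35786985 0.16016171 0.19294552]
box front [0.6091 0.6098 0.6236]
panel top 4041 [0.0571 0.4641 0.4725] [-0.0221  0.2171] 69.11875364994364
walls y 1781 [0.0386 0.0432 0.2058 0.2081]
handle top [0.0478 0.4207 0.4384] [-0.0172  0.1701]
```

View pics/e.png

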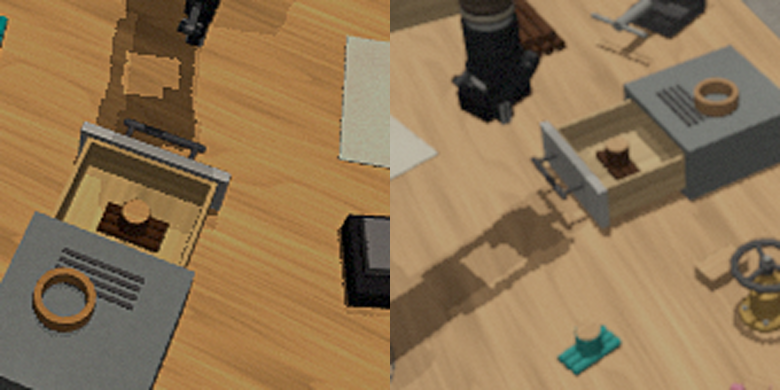

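The stand is upright and free in the drawer (scene crop (135,220)). Now lowering in front of the bar and pushing.

```bash
python3 -m pendant '[{"tx":0,"ty":0,"tz":0.045,"ax":0,"ay":0,"az":0,"jaw":0},{"tx":0,"ty":0,"tz":0.09,"ax":0,"ay":0,"az":0,"jaw":0},{"tx":0,"ty":0,"tz":0.13,"ax":0,"ay":0,"az":0,"jaw":0},{"tx":0,"ty":0,"tz":0.148,"ax":0,"ay":0,"az":0,"jaw":0},{"tx":0,"ty":0.01,"tz":0.148,"ax":0,"ay":0,"az":0,"jaw":0},{"tx":0,"ty":0.02,"tz":0.148,"ax":0,"ay":0,"az":0,"jaw":0},{"tx":0,"ty":0.026,"tz":0.148,"ax":0,"ay":0,"az":0,"jaw":0},{"tx":0,"ty":0.032,"tz":0.148,"ax":0,"ay":0,"az":0,"jaw":0},{"tx":0,"ty":0.039,"tz":0.148,"ax":0,"ay":0,"az":0,"jaw":0},{"tx":0,"ty":0.047,"tz":0.148,"ax":0,"ay":0,"az":0,"jaw":0},{"tx":0,"ty":0.056,"tz":0.148,"ax":0,"ay":0,"az":0,"jaw":0},{"tx":0,"ty":0.066,"tz":0.148,"ax":0,"ay":0,"az":0,"jaw":0},{"tx":0,"ty":0.077,"tz":0.148,"ax":0,"ay":0,"az":0,"jaw":0},{"tx":0,"ty":0.089,"tz":0.148,"ax":0,"ay":0,"az":0,"jaw":0},{"tx":0,"ty":0.101,"tz":0.148,"ax":0,"ay":0,"az":0,"jaw":0},{"tx":0,"ty":0.113,"tz":0.148,"ax":0,"ay":0,"az":0,"jaw":0},{"tx":0,"ty":0.124,"tz":0.148,"ax":0,"ay":0,"az":0,"jaw":0},{"tx":0,"ty":0.133,"tz":0.148,"ax":0,"ay":0,"az":0,"jaw":0},{"tx":0,"ty":0.141,"tz":0.148,"ax":0,"ay":0,"az":0,"jaw":0},{"tx":0,"ty":0.146,"tz":0.148,"ax":0,"ay":0,"az":0,"jaw":0}]'
python3 -m pendant '[{"tx":0,"ty":0.004,"tz":0,"ax":0,"ay":0,"az":0,"jaw":0},{"tx":0,"ty":0.008,"tz":0,"ax":0,"ay":0,"az":0,"jaw":0},{"tx":0,"ty":0.011,"tz":0,"ax":0,"ay":0,"az":0,"jaw":0},{"tx":0,"ty":0.013,"tz":0,"ax":0,"ay":0,"az":0,"jaw":0}]'
```

```text
t: 13.2
eef_pos: [0.503, 0.1734, 0.0442]
orientation: [0.674, 0.739, 0.0, 0.0]
contact_force: [-1.5, -0.6, 1.3]
finger_gap: -0.0003
grasp_force: 0.6
t: 13.6
eef_pos: [0.5151, 0.1744, 0.0442]
orientation: [0.674, 0.739, -0.0, -0.0]
contact_force: [-0.9, -0.5, 1.6]
finger_gap: 0.0005
grasp_force: 0.6
```

```bash
python3 -m pendant '[{"tx":0,"ty":0.002,"tz":0,"ax":0,"ay":0,"az":0,"jaw":0},{"tx":0,"ty":0.004,"tz":0,"ax":0,"ay":0,"az":0,"jaw":0},{"tx":0,"ty":0.006,"tz":0,"ax":0,"ay":0,"az":0,"jaw":0},{"tx":0,"ty":0.008,"tz":0,"ax":0,"ay":0,"az":0,"jaw":0},{"tx":0,"ty":0.008,"tz":0,"ax":0,"ay":0,"az":0,"jaw":0}]'
python3 -m pendant '[{"tx":0,"ty":0.001,"tz":0,"ax":0,"ay":0,"az":0,"jaw":0},{"tx":0,"ty":0.002,"tz":0,"ax":0,"ay":0,"az":0,"jaw":0},{"tx":0,"ty":0.002,"tz":0,"ax":0,"ay":0,"az":0,"jaw":0}]'
```

```text
t: 14.1
eef_pos: [0.5235, 0.1753, 0.0444]
orientation: [0.674, 0.739, 0.0, 0.0]
contact_force: [-0.4, -0.3, 0.3]
finger_gap: 0.0002
grasp_force: 0.1
t: 14.4
eef_pos: [0.5252, 0.1755, 0.0444]
orientation: [0.674, 0.739, 0.0, 0.0]
contact_force: [-0.6, -0.3, 0.2]
finger_gap: -0.0001
grasp_force: 0.2
```

```bash
python3 -m pendant '[{"tx":0,"ty":0.001,"tz":0,"ax":0,"ay":0,"az":0,"jaw":0},{"tx":0,"ty":0.002,"tz":0,"ax":0,"ay":0,"az":0,"jaw":0},{"tx":0,"ty":0.003,"tz":0,"ax":0,"ay":0,"az":0,"jaw":0},{"tx":0,"ty":0.003,"tz":0,"ax":0,"ay":0,"az":0,"jaw":0}]'
python3 -m pendant '[{"tx":0,"ty":0.001,"tz":0,"ax":0,"ay":0,"az":0,"jaw":0},{"tx":0,"ty":0.002,"tz":0,"ax":0,"ay":0,"az":0,"jaw":0},{"tx":0,"ty":0.002,"tz":0,"ax":0,"ay":0,"az":0,"jaw":0}]'
```

```text
t: 14.8
eef_pos: [0.5271, 0.1756, 0.0442]
orientation: [0.674, 0.739, -0.001, -0.001]
contact_force: [-3.4, -0.4, 2.9]
finger_gap: -0.0003
grasp_force: 1.9
t: 15.1
eef_pos: [0.5272, 0.1756, 0.0439]
orientation: [0.674, 0.739, -0.002, -0.002]
contact_force: [-8.4, 0.5, 6.5]
finger_gap: 0.0003
grasp_force: 3.9
```

```bash
python3 -m pendant '[{"tx":0,"ty":-0.015,"tz":0,"ax":0,"ay":0,"az":0,"jaw":0},{"tx":0,"ty":-0.045,"tz":0,"ax":0,"ay":0,"az":0,"jaw":0},{"tx":0,"ty":-0.05,"tz":-0.04,"ax":0,"ay":0,"az":0,"jaw":0},{"tx":0,"ty":-0.05,"tz":-0.085,"ax":0,"ay":0,"az":0,"jaw":0},{"tx":0,"ty":-0.05,"tz":-0.13,"ax":0,"ay":0,"az":0,"jaw":0.03},{"tx":-0.02,"ty":-0.045,"tz":-0.17,"ax":0,"ay":0,"az":0,"jaw":0.05},{"tx":-0.06,"ty":-0.03,"tz":-0.18,"ax":0,"ay":0,"az":0,"jaw":0.05},{"tx":-0.1,"ty":-0.015,"tz":-0.18,"ax":0,"ay":0,"az":0,"jaw":0.05},{"tx":-0.145,"ty":0,"tz":-0.18,"ax":0,"ay":0,"az":0,"jaw":0.05},{"tx":-0.19,"ty":0.01,"tz":-0.18,"ax":0,"ay":0,"az":0,"jaw":0.05},{"tx":-0.235,"ty":0.02,"tz":-0.18,"ax":0,"ay":0,"az":0,"jaw":0.05},{"tx":-0.28,"ty":0.03,"tz":-0.18,"ax":0,"ay":0,"az":0,"jaw":0.05},{"tx":-0.325,"ty":0.04,"tz":-0.18,"ax":0,"ay":0,"az":0,"jaw":0.05},{"tx":-0.365,"ty":0.05,"tz":-0.18,"ax":0,"ay":0,"az":0,"jaw":0.05},{"tx":-0.392,"ty":0.06,"tz":-0.18,"ax":0,"ay":0,"az":0,"jaw":0.05},{"tx":-0.392,"ty":0.06,"tz":-0.18,"ax":0,"ay":0,"az":0,"jaw":0.05},{"tx":-0.392,"ty":0.06,"tz":-0.18,"ax":0,"ay":0,"az":0,"jaw":0.05}]'
python3 - <<'E'
from h import *
c=cam('wrist'); s=env.state(); print(s['eef_pos'])
a=[c['frame'][:,:,::-1]]
for n in ['wrist']:
  for l in ['crank','valve']:
    for m in env.masks_of(n,l)[:2]:
        P=cloud(c,m['region'])
        if l=='crank':
            T=P[(P[:,2]>.144)&(P[:,2]<.156)]
        else: T=P[(abs(P[:,2]-.1)<.008)]
        if len(T)>10:
            print(l,m['p'],m['pixel'],len(T),T.mean(0).round(4),((T.max(0)+T.min(0))/2).round(4),cv2.minEnclosingCircle(T[:,:2].astype(np.float32)))
  for l,z in [('wheel_centre',.102),('crank',.104),('valve',0)]:
    print(l,[(round(x['p'],2),proj(c,*x['pixel'],z=z).round(3).tolist()) for x in env.landmark_of(n,l)][:2])
b=cam('side'); f=b['frame'][120:320,180:500,::-1]
print('glue',[proj(b,*x['pixel'],z=0).round(3) for x in env.landmark_of('side','glue')][:1])
cv2.imwrite('pics/f.png',np.hstack([cv2.resize(a[0],(400,250)),cv2.resize(f,(400,250))]))
E
```

```text
t: 16.8
eef_pos: [0.626, -0.2098, 0.224]
orientation: [0.674, 0.738, 0.0, 0.0]
contact_force: [-0.4, 0.7, -0.7]
finger_gap: 0.05
grasp_force: 0.0
[ 0.62568592 -0.20875906  0.22391361]
crank 0.68 [321.9, 197.8] 440 [ 0.6279 -0.2075  0.1493] [ 0.6279 -0.2085  0.1479] ((0.6280023455619812, -0.20901845395565033), 0.00972700398415327)
valve 0.76 [299.2, 144.7] 4863 [ 0.5925 -0.1755  0.102 ] [ 0.5931 -0.1801  0.0997] ((0.593839704990387, -0.17956572771072388), 0.05048632621765137)
wheel_centre [(0.95, [0.595, -0.181, 0.102])]
crank [(0.61, [0.625, -0.211, 0.104]), (0.37, [0.598, -0.162, 0.104])]
valve [(0.77, [0.591, -0.18, 0.0])]
glue [array([ 0.654, -0.445,  0.   ])]
```

View pics/f.png

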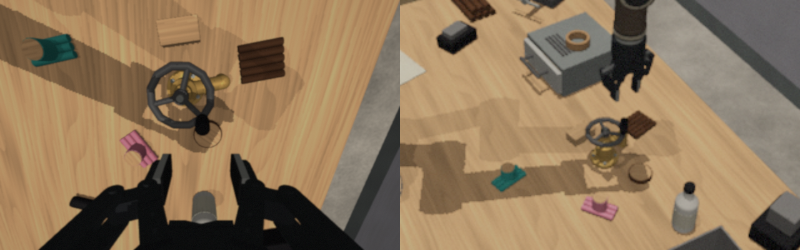

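Crank is at wrist (203,124 in the crop), pipe points to world about +15°; drawer is shut. Gripping the crank.

```bash
python3 -m pendant '[{"tx":0,"ty":0.0023,"tz":0.03,"ax":0,"ay":0,"az":0,"jaw":0.05},{"tx":0,"ty":0.0023,"tz":0.06,"ax":0,"ay":0,"az":0,"jaw":0.05},{"tx":0,"ty":0.0023,"tz":0.085,"ax":0,"ay":0,"az":0,"jaw":0.05},{"tx":0,"ty":0.0023,"tz":0.1,"ax":0,"ay":0,"az":0,"jaw":0.05},{"tx":0,"ty":0.0023,"tz":0.107,"ax":0,"ay":0,"az":0,"jaw":0.04},{"tx":0,"ty":0.0023,"tz":0.107,"ax":0,"ay":0,"az":0,"jaw":0.03},{"tx":0,"ty":0.0023,"tz":0.107,"ax":0,"ay":0,"az":0,"jaw":0.015},{"tx":0,"ty":0.0023,"tz":0.107,"ax":0,"ay":0,"az":0,"jaw":0.01},{"tx":0,"ty":0.0023,"tz":0.107,"ax":0,"ay":0,"az":0,"jaw":0.01},{"tx":0,"ty":0.0023,"tz":0.107,"ax":0,"ay":0,"az":0,"jaw":0.01},{"tx":0,"ty":0.0023,"tz":0.107,"ax":0,"ay":0,"az":0,"jaw":0.01}]'
```

```text
t: 18.3
eef_pos: [0.6284, -0.2089, 0.1184]
orientation: [0.674, 0.739, 0.0, 0.0]
contact_force: [-2.4, 0.8, 3.8]
finger_gap: 0.0182
grasp_force: 59.3
```

```bash
cat > circ.py <<'E'
from h import *
import sys
a0,cx,cy=float(sys.argv[1]),.594,-.1805
M=R.from_quat(env.state()['orientation']).as_matrix()
for d in map(float,sys.argv[2:]):
    a=np.radians(a0+d);b=np.radians(a0)
    w=.045*np.array([np.cos(a)-np.cos(b),np.sin(a)-np.sin(b),0]); t=M.T@w
    print(f'{d:.0f}: {t[0]:.4f} {t[1]:.4f}')
E
python3 circ.py -39.5 -6 -18 -30 -42 -54 -66 -78 -90 -102 -114 -120
```

```text
-6: -0.0032 -0.0035
-18: -0.0083 -0.0114
-30: -0.0117 -0.0201
-42: -0.0132 -0.0294
-54: -0.0128 -0.0388
-66: -0.0104 -0.0479
-78: -0.0061 -0.0563
-90: -0.0003 -0.0636
-102: 0.0070 -0.0696
-114: 0.0154 -0.0739
-120: 0.0199 -0.0754
```

```bash
python3 -m pendant '[{"tx":-0.0032,"ty":-0.0035,"tz":0,"ax":0,"ay":0,"az":0,"jaw":0.01},{"tx":-0.0083,"ty":-0.0114,"tz":0,"ax":0,"ay":0,"az":0,"jaw":0.01},{"tx":-0.0117,"ty":-0.0201,"tz":0,"ax":0,"ay":0,"az":0,"jaw":0.01},{"tx":-0.0132,"ty":-0.0294,"tz":0,"ax":0,"ay":0,"az":0,"jaw":0.01}]'
python3 -m pendant '[{"tx":0.0004,"ty":-0.0094,"tz":0,"ax":0,"ay":0,"az":0,"jaw":0.01},{"tx":0.0028,"ty":-0.0185,"tz":0,"ax":0,"ay":0,"az":0,"jaw":0.01},{"tx":0.0071,"ty":-0.0269,"tz":0,"ax":0,"ay":0,"az":0,"jaw":0.01},{"tx":0.0129,"ty":-0.0342,"tz":0,"ax":0,"ay":0,"az":0,"jaw":0.01}]'
python3 -m pendant '[{"tx":0.0073,"ty":-0.006,"tz":0,"ax":0,"ay":0,"az":0,"jaw":0.01},{"tx":0.0157,"ty":-0.0103,"tz":0,"ax":0,"ay":0,"az":0,"jaw":0.01},{"tx":0.0202,"ty":-0.0118,"tz":0,"ax":0,"ay":0,"az":0,"jaw":0.01},{"tx":0.0202,"ty":-0.0118,"tz":0,"ax":0,"ay":0,"az":0,"jaw":0.01}]'
```

```text
t: 18.7
eef_pos: [0.6014, -0.2248, 0.1184]
orientation: [0.674, 0.739, 0.002, 0.002]
contact_force: [2.9, 5.4, 3.3]
finger_gap: 0.0182
grasp_force: 59.3
t: 19.1
eef_pos: [0.5666, -0.2166, 0.1184]
orientation: [0.674, 0.739, 0.001, 0.004]
contact_force: [5.3, 0.7, 0.7]
finger_gap: 0.018
grasp_force: 59.2
t: 19.5
eef_pos: [0.5512, -0.1958, 0.1184]
orientation: [0.674, 0.739, -0.0, 0.001]
contact_force: [1.3, 0.0, 6.9]
finger_gap: 0.0182
grasp_force: 59.8
```

```bash
python3 - <<'E'
import numpy as np
from scipy.optimize import least_squares as L
p=np.array([(.6284,-.2089),(.6014,-.2248),(.5666,-.2166),(.5512,-.1958)])
print(L(lambda c:np.hypot(*(p-c).T)-.045,[.594,-.18]).x)
E
python3 circ.py -159.5 -6 -18 -30 -42 -54 -66 -78 -90 -102 -114 -126 -138 -150
```

```text
[ 0.59350071 -0.18050286]
-6: 0.0046 -0.0010
-18: 0.0140 -0.0015
-30: 0.0233 -0.0001
-42: 0.0321 0.0033
-54: 0.0400 0.0084
-66: 0.0467 0.0150
-78: 0.0518 0.0229
-90: 0.0552 0.0316
-102: 0.0567 0.0409
-114: 0.0563 0.0503
-126: 0.0539 0.0594
-138: 0.0496 0.0678
-150: 0.0437 0.0751
```

```bash
python3 -m pendant '[{"tx":0.0046,"ty":-0.001,"tz":0,"ax":0,"ay":0,"az":0,"jaw":0.01},{"tx":0.014,"ty":-0.0015,"tz":0,"ax":0,"ay":0,"az":0,"jaw":0.01},{"tx":0.0233,"ty":-0.0001,"tz":0,"ax":0,"ay":0,"az":0,"jaw":0.01},{"tx":0.0321,"ty":0.0033,"tz":0,"ax":0,"ay":0,"az":0,"jaw":0.01},{"tx":0.04,"ty":0.0084,"tz":0,"ax":0,"ay":0,"az":0,"jaw":0.01},{"tx":0.0467,"ty":0.015,"tz":0,"ax":0,"ay":0,"az":0,"jaw":0.01},{"tx":0.0518,"ty":0.0229,"tz":0,"ax":0,"ay":0,"az":0,"jaw":0.01},{"tx":0.0552,"ty":0.0316,"tz":0,"ax":0,"ay":0,"az":0,"jaw":0.01}]'
python3 -m pendant '[{"tx":0.0015,"ty":0.0093,"tz":0,"ax":0,"ay":0,"az":0,"jaw":0.01},{"tx":0.0011,"ty":0.0187,"tz":0,"ax":0,"ay":0,"az":0,"jaw":0.01},{"tx":-0.0013,"ty":0.0278,"tz":0,"ax":0,"ay":0,"az":0,"jaw":0.01},{"tx":-0.0056,"ty":0.0362,"tz":0,"ax":0,"ay":0,"az":0,"jaw":0.01},{"tx":-0.0115,"ty":0.0435,"tz":0,"ax":0,"ay":0,"az":0,"jaw":0.01},{"tx":-0.0115,"ty":0.0435,"tz":0,"ax":0,"ay":0,"az":0,"jaw":0.01}]'
python3 circ.py 50.5 -4 -8 -12 -16 -20 -24 -28 -32 -36 -40 -44 -48 -52 -56 -60 -64 -68
```

```text
t: 20.3
eef_pos: [0.576, -0.1388, 0.1183]
orientation: [0.673, 0.739, -0.002, -0.001]
contact_force: [-2.6, -3.3, 9.7]
finger_gap: 0.018
grasp_force: 60.1
t: 20.9
eef_pos: [0.6219, -0.1454, 0.1184]
orientation: [0.674, 0.739, -0.0, -0.001]
contact_force: [0.2, 0.5, 8.2]
finger_gap: 0.0182
grasp_force: 59.9
-4: -0.0023 0.0022
-8: -0.0047 0.0041
-12: -0.0073 0.0059
-16: -0.0100 0.0076
-20: -0.0128 0.0090
-24: -0.0157 0.0103
-28: -0.0186 0.0113
-32: -0.0217 0.0121
-36: -0.0247 0.0127
-40: -0.0278 0.0131
-44: -0.0310 0.0133
-48: -0.0341 0.0132
-52: -0.0373 0.0130
-56: -0.0404 0.0125
-60: -0.0434 0.0118
-64: -0.0464 0.0109
-68: -0.0494 0.0098
```

Now slowly towards the stop.

```bash
python3 -m pendant '[{"tx":-0.0023,"ty":0.0022,"tz":0,"ax":0,"ay":0,"az":0,"jaw":0.01},{"tx":-0.0047,"ty":0.0041,"tz":0,"ax":0,"ay":0,"az":0,"jaw":0.01},{"tx":-0.0073,"ty":0.0059,"tz":0,"ax":0,"ay":0,"az":0,"jaw":0.01},{"tx":-0.01,"ty":0.0076,"tz":0,"ax":0,"ay":0,"az":0,"jaw":0.01},{"tx":-0.0128,"ty":0.009,"tz":0,"ax":0,"ay":0,"az":0,"jaw":0.01}]'
python3 -m pendant '[{"tx":-0.0029,"ty":0.0013,"tz":0,"ax":0,"ay":0,"az":0,"jaw":0.01},{"tx":-0.0058,"ty":0.0023,"tz":0,"ax":0,"ay":0,"az":0,"jaw":0.01}]'
python3 -m pendant '[{"tx":-0.0031,"ty":0.0008,"tz":0,"ax":0,"ay":0,"az":0,"jaw":0.01},{"tx":-0.0061,"ty":0.0014,"tz":0,"ax":0,"ay":0,"az":0,"jaw":0.01}]'
```

```text
t: 21.4
eef_pos: [0.6313, -0.1558, 0.1184]
orientation: [0.674, 0.739, 0.0, -0.002]
contact_force: [-0.7, 3.1, 9.2]
finger_gap: 0.0181
grasp_force: 60.0
t: 21.6
eef_pos: [0.6343, -0.1614, 0.1183]
orientation: [0.674, 0.739, 0.0, -0.001]
contact_force: [0.7, 2.8, 9.2]
finger_gap: 0.0178
grasp_force: 60.0
t: 21.8
eef_pos: [0.6363, -0.1666, 0.1183]
orientation: [0.674, 0.739, 0.001, -0.002]
contact_force: [-0.9, 10.1, 11.8]
finger_gap: 0.0186
grasp_force: 60.2
```

```bash
python3 -m pendant '[{"tx":-0.0031,"ty":0.0004,"tz":0,"ax":0,"ay":0,"az":0,"jaw":0.01},{"tx":-0.0031,"ty":0.0004,"tz":0,"ax":0,"ay":0,"az":0,"jaw":0.01}]'
python3 -c "
from h import *;s=env.state();print(s['eef_pos'],s['contact_force'],R.from_quat(s['orientation']).as_rotvec())"
```

```text
t: 22.0
eef_pos: [0.6364, -0.1667, 0.1183]
orientation: [0.674, 0.738, 0.002, -0.005]
contact_force: [-0.7, 12.1, 11.4]
finger_gap: 0.0184
grasp_force: 60.3
[ 0.63636234 -0.16666554  0.11830188] [-0.72824358 12.08580372 11.42401636] [-2.11240009 -2.31311405 -0.00695325]
```

```bash
python3 -m pendant '[{"tx":-0.003,"ty":0.0003,"tz":0,"ax":0,"ay":0,"az":0,"jaw":0.01},{"tx":-0.003,"ty":0.0003,"tz":0,"ax":0,"ay":0,"az":0,"jaw":0.01},{"tx":-0.003,"ty":0.0003,"tz":0,"ax":0,"ay":0,"az":0,"jaw":0.01}]'
python3 -c "
from h import *;s=env.state();print(s['eef_pos'],s['contact_force'],R.from_quat(s['orientation']).as_rotvec())"
python3 - <<'E'
from h import *
c=cam('scene');
for m in env.masks_of('scene','crank')[:2]:
    P=cloud(c,m['region']);T=P[P[:,2]>.112];print(m['p'],m['pixel'],len(T),T.mean(0).round(4) if len(T) else '')
E
```

```text
t: 22.3
eef_pos: [0.6364, -0.1668, 0.1183]
orientation: [0.674, 0.738, 0.003, -0.007]
contact_force: [-1.9, 17.4, 14.0]
finger_gap: 0.0183
grasp_force: 60.5
[ 0.63636578 -0.16681751  0.11826077] [-1.91245513 17.40470854 13.99992619] [-2.10948171 -2.31024109 -0.00985975]
```

Run:
```python
from h import *
import sys
# tool axes as commanded: pure down, yaw 5.24 deg
t=np.radians(5.24); y=np.array([np.cos(t),np.sin(t)]); x=np.array([-y[1],y[0]]); b=np.radians(6.5)
for d in range(18,361,18):
    a=b+np.radians(d); w=.045*np.array([np.cos(a)-np.cos(b),np.sin(a)-np.sin(b)])
    print(d,round(w@x,4),round(w@y,4))
```

```text
18 0.0139 -0.0025
36 0.0263 -0.0092
54 0.036 -0.0193
72 0.0421 -0.032
90 0.044 -0.046
108 0.0415 -0.0598
126 0.0348 -0.0722
144 0.0247 -0.082
162 0.012 -0.0881
180 -0.002 -0.09
198 -0.0158 -0.0875
216 -0.0282 -0.0808
234 -0.038 -0.0706
252 -0.0441 -0.058
270 -0.046 -0.044
288 -0.0435 -0.0301
306 -0.0368 -0.0177
324 -0.0266 -0.008
342 -0.014 -0.0019
360 -0.0 0.0
```

```bash
python3 -m pendant '[{"tx":0.0139,"ty":-0.0025,"tz":0,"ax":0,"ay":0,"az":0,"jaw":0.01},{"tx":0.0263,"ty":-0.0092,"tz":0,"ax":0,"ay":0,"az":0,"jaw":0.01},{"tx":0.036,"ty":-0.0193,"tz":0,"ax":0,"ay":0,"az":0,"jaw":0.01},{"tx":0.0421,"ty":-0.032,"tz":0,"ax":0,"ay":0,"az":0,"jaw":0.01},{"tx":0.044,"ty":-0.046,"tz":0,"ax":0,"ay":0,"az":0,"jaw":0.01},{"tx":0.0415,"ty":-0.0598,"tz":0,"ax":0,"ay":0,"az":0,"jaw":0.01},{"tx":0.0348,"ty":-0.0722,"tz":0,"ax":0,"ay":0,"az":0,"jaw":0.01},{"tx":0.0247,"ty":-0.082,"tz":0,"ax":0,"ay":0,"az":0,"jaw":0.01},{"tx":0.012,"ty":-0.0881,"tz":0,"ax":0,"ay":0,"az":0,"jaw":0.01},{"tx":-0.002,"ty":-0.09,"tz":0,"ax":0,"ay":0,"az":0,"jaw":0.01},{"tx":-0.0158,"ty":-0.0875,"tz":0,"ax":0,"ay":0,"az":0,"jaw":0.01},{"tx":-0.0282,"ty":-0.0808,"tz":0,"ax":0,"ay":0,"az":0,"jaw":0.01},{"tx":-0.038,"ty":-0.0706,"tz":0,"ax":0,"ay":0,"az":0,"jaw":0.01},{"tx":-0.0441,"ty":-0.058,"tz":0,"ax":0,"ay":0,"az":0,"jaw":0.01},{"tx":-0.046,"ty":-0.044,"tz":0,"ax":0,"ay":0,"az":0,"jaw":0.01},{"tx":-0.0435,"ty":-0.0301,"tz":0,"ax":0,"ay":0,"az":0,"jaw":0.01},{"tx":-0.0368,"ty":-0.0177,"tz":0,"ax":0,"ay":0,"az":0,"jaw":0.01},{"tx":-0.0266,"ty":-0.008,"tz":0,"ax":0,"ay":0,"az":0,"jaw":0.01},{"tx":-0.014,"ty":-0.0019,"tz":0,"ax":0,"ay":0,"az":0,"jaw":0.01},{"tx":0,"ty":0,"tz":0,"ax":0,"ay":0,"az":0,"jaw":0.01}]'
```

```text
t: 24.4
eef_pos: [0.6384, -0.1768, 0.1184]
orientation: [0.674, 0.739, -0.001, 0.002]
contact_force: [-0.6, -5.1, 6.9]
finger_gap: 0.0179
grasp_force: 59.8
```

```bash
python3 -m pendant '[{"tx":0.0139,"ty":-0.0025,"tz":0,"ax":0,"ay":0,"az":0,"jaw":0.01},{"tx":0.0263,"ty":-0.0092,"tz":0,"ax":0,"ay":0,"az":0,"jaw":0.01},{"tx":0.036,"ty":-0.0193,"tz":0,"ax":0,"ay":0,"az":0,"jaw":0.01},{"tx":0.0421,"ty":-0.032,"tz":0,"ax":0,"ay":0,"az":0,"jaw":0.01},{"tx":0.044,"ty":-0.046,"tz":0,"ax":0,"ay":0,"az":0,"jaw":0.01},{"tx":0.0415,"ty":-0.0598,"tz":0,"ax":0,"ay":0,"az":0,"jaw":0.01},{"tx":0.0348,"ty":-0.0722,"tz":0,"ax":0,"ay":0,"az":0,"jaw":0.01},{"tx":0.0247,"ty":-0.082,"tz":0,"ax":0,"ay":0,"az":0,"jaw":0.01},{"tx":0.012,"ty":-0.0881,"tz":0,"ax":0,"ay":0,"az":0,"jaw":0.01},{"tx":-0.002,"ty":-0.09,"tz":0,"ax":0,"ay":0,"az":0,"jaw":0.01},{"tx":-0.0158,"ty":-0.0875,"tz":0,"ax":0,"ay":0,"az":0,"jaw":0.01},{"tx":-0.0282,"ty":-0.0808,"tz":0,"ax":0,"ay":0,"az":0,"jaw":0.01},{"tx":-0.038,"ty":-0.0706,"tz":0,"ax":0,"ay":0,"az":0,"jaw":0.01},{"tx":-0.0441,"ty":-0.058,"tz":0,"ax":0,"ay":0,"az":0,"jaw":0.01},{"tx":-0.046,"ty":-0.044,"tz":0,"ax":0,"ay":0,"az":0,"jaw":0.01},{"tx":-0.0435,"ty":-0.0301,"tz":0,"ax":0,"ay":0,"az":0,"jaw":0.01},{"tx":-0.0368,"ty":-0.0177,"tz":0,"ax":0,"ay":0,"az":0,"jaw":0.01},{"tx":-0.0266,"ty":-0.008,"tz":0,"ax":0,"ay":0,"az":0,"jaw":0.01},{"tx":-0.014,"ty":-0.0019,"tz":0,"ax":0,"ay":0,"az":0,"jaw":0.01},{"tx":0,"ty":0,"tz":0,"ax":0,"ay":0,"az":0,"jaw":0.01}]'
python3 -m pendant '[{"tx":0.004,"ty":-0.0002,"tz":0,"ax":0,"ay":0,"az":0,"jaw":0.01},{"tx":0.0087,"ty":-0.001,"tz":0,"ax":0,"ay":0,"az":0,"jaw":0.01},{"tx":0.0087,"ty":-0.001,"tz":0,"ax":0,"ay":0,"az":0,"jaw":0.01},{"tx":0.0087,"ty":-0.001,"tz":0,"ax":0,"ay":0,"az":0,"jaw":0.01}]'
python3 -c "
from h import *;s=env.state();print(s['eef_pos'],s['contact_force'],R.from_quat(s['orientation']).as_matrix()[:,2])"
```

```text
t: 26.4
eef_pos: [0.6384, -0.1767, 0.1184]
orientation: [0.674, 0.739, -0.001, 0.002]
contact_force: [-0.1, -4.9, 7.5]
finger_gap: 0.018
grasp_force: 59.8
t: 26.8
eef_pos: [0.6363, -0.1662, 0.1184]
orientation: [0.674, 0.739, -0.0, 0.0]
contact_force: [2.1, -0.7, 6.9]
finger_gap: 0.0179
grasp_force: 59.8
[ 0.6362513  -0.16620625  0.11836738] [ 2.07918495 -0.68297456  6.89202974] [ 3.47687419e-04 -3.90150107e-04 -9.99999863e-01]
```

Run:
```python
from h import *
c=cam('scene');b=cam('side')
cv2.imwrite('pics/g.png',np.hstack([cv2.resize(c['frame'][110:310,140:460,::-1],(400,250)),cv2.resize(b['frame'][110:310,180:500,::-1],(400,250))]))
P=cloud(c,np.ones((400,640),bool));t=np.radians(5.2)
x=P[:,0]*np.cos(t)+P[:,1]*np.sin(t); y=-P[:,0]*np.sin(t)+P[:,1]*np.cos(t); z=P[:,2]
F=(abs(z-.086)<.007)&(x>.40)&(x<.605)&(y>.03)&(y<.22);print('panel',F.sum(),np.percentile(x[F],[2,50,98]))
```

```text
panel 172 [0.5957343  0.59991953 0.6042622 ]
```

View pics/g.png

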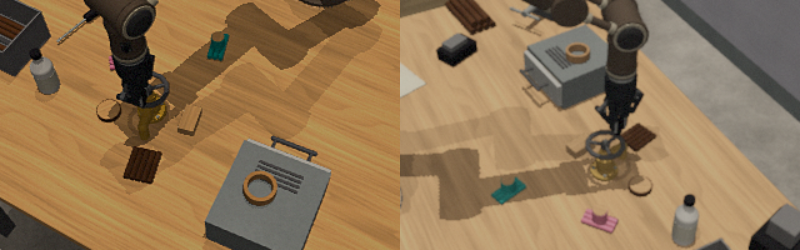

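The drawer is shut (panel face at 0.596, as expected for shut), nothing else has moved, and the crank is held over the pipe side. Handing in.

```bash
python3 -c "
from workcell import env
print(env.job_done())"
```

```text
the job is handed in; nothing more can be done
None
```

The job is handed in: the stand is upright in the shut drawer, and the valve was closed hard against its stop and backed off two turns (about 1° over by my estimate), with the crank still held in the closed gripper.

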